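Load the fondue caddy with its brake on, then release it and roll it to the serving end

ROBOT

A 6-joint arm with a two-finger parallel gripper is mounted at the origin on the work surface. World frame = base frame: x ahead of the robot, y to its left, z up, the work surface at z = 0. Lengths are in m, angles in rad, forces in N, time in s.
With the tool pointing down it reaches from about 0.2 to 0.875 m from the base axis. Payload 3.4 kg.
Tool frame: the origin (TCP) lies between the finger pads; the fingertips stand 25 mm ahead of it and the grasp point (between the pads) lies 6 mm ahead of it (r.nose_length is the z of the fingertips in the tool frame, in m); z points along the fingers, y is the line along which they close (so a half turn about z gives the same grasp; the last joint's range is limited). The gripper opens to 94 mm and grips with 3 to 60 N. Pads are 16 mm wide; open, the fingers measure 119 mm over their backs; the gripper's body (75 mm by 177 mm) begins 78 mm behind the grasp point.
Start: joints at [1.105, 0.276, 1.505, -0, 1.361, -0.121], TCP at [0.194, 0.541, 0.23] pointing down, gripper open.
Joint ranges: [-2.89, 2.89], [-0.75, 2.08], [0.22, 2.7], [-1.18, 4.32], [0.11, 2.71], [-2.7, 2.7]. Speed limits (rad/s): [2.57, 2.57, 3.14, 3.14, 3.14, 3.14].

INTERFACE

Orientations are given as a unit quaternion [w, x, y, z].
In Python, from plant import r, gripper_to, inverse_kinematics, vision, models, telemetry gives the robot as it stands. Calls block until the motion is done:
- r.move_to(position, orientation): joint-space move of the TCP to a pose.
- r.move_l(position, rot=None, vel=0.15, guard=None): straight line of the TCP; rot=None keeps the orientation; vel is the mean speed in m/s. With guard (N) it stops when the force on the tool has changed by that much, and returns True; else False.
- r.movej(angles): joint-space move.
- gripper_to(opening, f_grip=None): finger opening in m; f_grip is the grip in N (None keeps the last); returns when the fingers have stopped.
- r.hold(seconds).
- inverse_kinematics(position, orientation): joint angles nearest the present ones, or None.
- vision.snapshot(name): name is "scene" or "top" or "wrist"; returns the picture (400x640x3 uint8, red, green, blue); there is no depth.
- vision.get_calibration(name): a dict with "fx", "fy", "cx", "cy" (pixels), "position" and "orientation" of the camera in the world. Camera axes: x right, y down, z forward; pixel columns grow to the right and rows downward; lengths in m; the calibration is good to about 2 mm. A picture is of the moment at which its call begins: read the wrist's pose just before it. get_calibration takes no time and is no camera call; for the wrist camera it gives the pose at the moment of the call.
A pose or a line that the arm cannot do raises r.PlanningError and nothing moves.
- r.sign_off(): hands the job in; it is judged then, once.
Trained networks look in the newest picture that a camera, given by its name, has taken for a name from the list of things; names that differ only in an ending like _2 or _b are one class to them, and where a whole thing is asked for, a point or a joint stands for the part that bears it (a point fixed in the world has none). Each returns a list of dicts, best first, with "score" (0 to 1); they miss things now and then, are a little off and sometimes report something else, mostly with a low value. They report only what shows in the picture. A call takes as long as a camera call.
- models.boxes_of(thing, camera): "at" ([x, y, z] in m, in world coordinates, good to about 4 mm: the middle of the surface that is visible of it).
- models.regions_of(thing, camera): "pixels" (400x640 bool, what is visible of it).
- models.mark_of(thing, camera): "at" ([x, y, z] in m, in world coordinates, good to about 4 mm: a listed point, or the origin of a listed thing).
Readings, each from a call of its own:
- telemetry.current_t(): time.
- telemetry.current_joints(): joint angles.
- telemetry.current_dq(): joint speeds.
- telemetry.current_joint_efforts(): joint torques, N m.
- telemetry.current_ee_pos(): TCP position.
- telemetry.current_tool_rot(): TCP orientation.
- telemetry.current_wrist_force(): force on the tool from outside, world axes, zero at the start.
- telemetry.current_torque(): the same for the moment, N m.
- telemetry.current_opening(): finger opening in m.
- telemetry.current_finger_force(): force on a finger pad.
Only numpy, scipy, OpenCV 4.12 (cv2) and the standard library are available. Lean on these libraries where they do the work, as an engineer would, in place of code of your own. Each camera call takes 0.05 s, during which the arm holds its last target. There are 200 camera calls.

TASK

Push the rolling caddy's brake pedal all the way down before loading it; then stand every white jar on the caddy in one neat row along the inside of its back rail, side by side with less than 25 mm between neighbours, and set the stopper upright into the carafe's mouth until its head rests on the rim. Only then flick the brake pedal all the way back up and roll the caddy smoothly, everything still upright and in place, along its rails to the rubber end stops. Leave the ramekin, the pepper mill and the fondue pot where they are.

Things in the scene. Friction and masses are not known exactly. Their poses are not given: they have to be found in the camera images.
- jar1: one of up to four identical closed jars (absent: None): upright white stoneware cylinder, 56 mm in diameter and 70 mm high (edge rounded over the top 6 mm), with a cork lid 46 mm in diameter and 10 mm high on top (80 mm overall), about 0.22 kg; stands on the counter between the robot and the caddy, in a loose line with the ramekin. Origin: centre of the underside, z up.
- jar2: one of up to four identical closed jars (absent: None): upright white stoneware cylinder, 56 mm in diameter and 70 mm high (edge rounded over the top 6 mm), with a cork lid 46 mm in diameter and 10 mm high on top (80 mm overall), about 0.22 kg; stands on the counter between the robot and the caddy, in a loose line with the ramekin. Origin: centre of the underside, z up.
- jar3: one of up to four identical closed jars (absent: None): upright white stoneware cylinder, 56 mm in diameter and 70 mm high (edge rounded over the top 6 mm), with a cork lid 46 mm in diameter and 10 mm high on top (80 mm overall), about 0.22 kg; stands on the counter between the robot and the caddy, in a loose line with the ramekin. Origin: centre of the underside, z up.
- jar4: one of up to four identical closed jars (absent: None): upright white stoneware cylinder, 56 mm in diameter and 70 mm high (edge rounded over the top 6 mm), with a cork lid 46 mm in diameter and 10 mm high on top (80 mm overall), about 0.22 kg; stands on the counter between the robot and the caddy, in a loose line with the ramekin. Origin: centre of the underside, z up.
- stopper: stopper, 66 mm high, 60 g, upright on its narrow end on a 6 mm cork coaster at the right: cork plug tapering from 37 mm down to 28 mm in diameter, 36 mm long, below a dark wooden head 52 mm in diameter (36 to 60 mm height, then narrowing to 40 mm). Grip it by the head. Origin: centre of the plug's lower end, z up. Seated, its origin lies 36 mm below point carafe_mouth.
- carafe: clear glass carafe, loose, standing on the caddy near its +y end: body 76 mm in diameter up to 85 mm height, shoulder, then a straight neck 49 mm outside and 42 mm inside diameter up to the rim at 145 mm; about 0.55 kg. The plug enters with 2.5 mm clearance all round when seated. Origin: centre of the underside, z up.
- carafe_mouth (a point): centre of the carafe's mouth, level with its rim, 145 mm above its foot
- back_rail (a point): point on the caddy: at deck height, on the robot-side face of its back rail, at the middle of the jars' row (64 mm to -y of the deck's middle). Axes of the caddy: x across the deck, away from the robot; y along the rails to the end stops; z up. The rail is 10 mm thick, 35 mm high. Jar centres belong at x about -30 to -40 mm, y -100 to +100 mm in this frame.
- deck (a point): middle of the top of the caddy's larch deck, 60 mm above the counter, with the same axes; the deck measures 140 mm (x) by 400 mm (y) and is 18 mm thick; its front (robot) side is open, an end board 35 mm high and 6 mm thick closes each end
- push_bar (a point): middle of the round steel push bar (12 mm thick, 68 mm long along the caddy's x) at the caddy's -y end, 45 mm outside the deck's end and 66 mm above the counter; push it towards the caddy's +y
- caddy (a joint): how far the caddy has rolled along its rails towards +y of its frame, m: starts at 0 to 0.003, 0.12 is against the end stops. Brake off it rolls with about 1 to 3 N and stays where it is left; brake on it has some 8 mm of play and is then locked.
- brake_hinge (a point): hinge of the brake lever on the caddy's -y end, 50 mm above the counter; the hinge line runs along the caddy's x
- brake_pedal (a point): middle of the black rubber pedal at the end of the brake arm, 74 mm from the hinge; pedal 26 mm wide along the caddy's x, 32 mm along the arm, 10 mm thick. The arm points to the caddy's -y: 50 degrees above level when up, 7 degrees below level when down, so the pedal is then 41 mm above the counter
- brake (a joint): brake lever angle, rad: 0 = up, brake off; 1.0 = fully down, brake on (the steel pawl under the arm hooks behind a catch on the front rail; it can do so only with the caddy at the loading end). Starts at 0 to 0.12; stays where it is left; swinging takes about 4 N at the pedal. It can be pressed from above or pinched across its sides.
- ramekin: bystander: clear glass ramekin, 80 mm in diameter, 46 mm high, among the jars. Origin: centre of the underside.
- mill: bystander: turned wooden pepper mill, 160 mm high, on the round trivet at the right. Origin: centre of the underside.
- caquelon: bystander: orange ceramic fondue pot, 208 mm in diameter, on its burner at the left. Origin: centre of the underside.

How it is judged:
By the outcome, as a careful person would: the job done as asked, in the order asked, and still so for the second after the job is handed in, with the robot touching nothing.
Of jar1, jar2, jar3, jar4 only 2 to 4 are there at a start; the rules pass over those that are not, and their reading is None.
At some moment in a run one of jar1, jar2, jar3, jar4 may be knocked a few centimetres aside while the robot is not near it.
It also fails if it takes over 208 s, if anything falls off the work surface, if the arm or the gripper's body presses on something with over 40 N, if the wrist force passes 120 N, or if a joint passes its speed limit or range.

## Working session

There is one attempt and no reset: what is moved stays moved. The work goes in short steps, each a Python script; the robot and the scene stay as the last script left them, time stands still between calls to the robot, and variables do not carry over. Pictures are saved under pics/ and viewed, at most 14 in all, crops included, and the job is handed in when it is done.

```bash
ls; mkdir -p pics
python3 - <<'E'
from plant import r, gripper_to, inverse_kinematics, vision, models, telemetry
import cv2, numpy as np
for c in("scene","top"):
    im=vision.snapshot(c); cv2.imwrite(f"pics/{c}0.png",im[...,::-1])
    k=vision.get_calibration(c); print(c,k)
    for t in ["jar1","ramekin","stopper","carafe","carafe_mouth","back_rail","deck","push_bar","brake_hinge","brake_pedal","mill","caquelon"]:
        print(t,[(np.round(d["at"],3).tolist(),round(d["score"],2)) for d in models.mark_of(t,c)][:5])
print(telemetry.current_t(),telemetry.current_tool_rot(),r.nose_length)
E
```

```text
pics
scene {'fx': 393.8504126785137, 'fy': 393.8504126785137, 'cx': 325.1928858454353, 'cy': 199.9022705355192, 'position': array([ 1.10733032, -0.748477  ,  1.03219894]), 'orientation': array([-0.3729287 ,  0.87796775,  0.27270131, -0.12542251])}
jar1 [([0.447, -0.201, -0.0], 0.77), ([0.431, 0.066, 0.001], 0.52), ([0.64, -0.278, 0.066], 0.5)]
ramekin [([0.577, 0.532, 0.1], 0.63), ([0.448, -0.204, -0.0], 0.56), ([0.454, 0.174, -0.001], 0.55)]
stopper [([0.482, -0.386, 0.003], 0.74)]
carafe [([0.615, 0.104, 0.061], 0.59)]
carafe_mouth [([0.616, 0.112, 0.203], 0.85)]
back_rail [([0.669, -0.097, 0.059], 0.59)]
deck [([0.613, -0.032, 0.059], 0.91), ([0.611, -0.477, 0.011], 0.21)]
push_bar [([0.642, -0.276, 0.069], 0.57)]
brake_hinge [([0.57, -0.25, 0.049], 0.98)]
brake_pedal [([0.572, -0.298, 0.101], 0.68), ([0.579, 0.532, 0.098], 0.18)]
mill [([0.609, -0.478, 0.01], 0.7)]
caquelon [([0.448, -0.204, -0.005], 0.74), ([0.577, 0.534, 0.099], 0.68)]
top {'fx': 461.119132673523, 'fy': 461.119132673523, 'cx': 324.5341603300422, 'cy': 198.4872509504108, 'position': array([0.37585089, 0.02502096, 1.54308195]), 'orientation': array([-0.044989  ,  0.70759656, -0.70342561,  0.04975445])}
jar1 [([0.45, -0.203, -0.001], 0.78), ([0.433, 0.07, -0.002], 0.53)]
ramekin [([0.455, 0.176, -0.0], 0.85)]
stopper [([0.484, -0.384, 0.006], 0.8)]
carafe [([0.619, 0.109, 0.06], 0.96)]
carafe_mouth [([0.616, 0.102, 0.207], 0.7), ([0.43, 0.066, 0.0], 0.37)]
back_rail [([0.672, -0.096, 0.064], 0.58)]
deck [([0.615, -0.034, 0.06], 0.7)]
push_bar [([0.637, -0.274, 0.064], 0.83)]
brake_hinge [([0.565, -0.247, 0.052], 0.79), ([0.612, 0.102, 0.205], 0.23)]
brake_pedal []
mill [([0.612, -0.478, 0.011], 0.95)]
caquelon [([0.581, 0.534, 0.099], 0.55), ([0.45, -0.201, 0.0], 0.29)]
1.3 [8.26826542e-06 1.71555286e-01 9.85174494e-01 2.62490102e-05] 0.025
```

View pics/scene0.png

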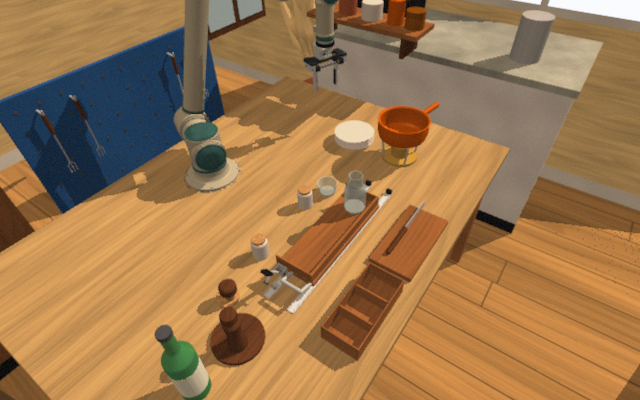

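View pics/top0.png

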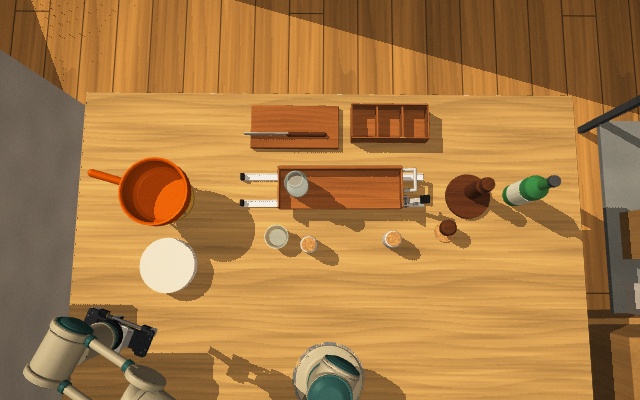

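The scene shows two jars near (0.45,-0.20) and (0.43,0.07). The ramekin is at (0.455,0.175), the stopper and mill are on the right, and the pedal is up at the caddy's right end. I'll take a wrist look above the brake end before acting.

```bash
cat > h.py <<'E'
from plant import r, gripper_to, inverse_kinematics, vision, models, telemetry
import cv2, numpy as np
def q(deg):  # tool down, closing line at deg from world x
    a=np.radians((deg+90)/2); return np.array([0,np.cos(a),np.sin(a),0])
def go(p,deg):
    """joint move; picks the half-turn with the milder last joint"""
    best=None
    for d in(deg,deg+180,deg-180):
        s=inverse_kinematics(p,q(d))
        if s is not None and(best is None or abs(s[5])<abs(best[0][5])): best=(s,d)
    r.move_to(p,q(best[1])); return best
def marks(cam,names,snap=True,name=None):
    im=vision.snapshot(cam)
    if name: cv2.imwrite(f"pics/{name}.png",im[...,::-1])
    for t in names: print(cam,t,[(np.round(d["at"],3).tolist(),round(d["score"],2)) for d in models.mark_of(t,cam)][:4])
T=telemetry
E
python3 - <<'E'
from h import *
print(go([0.567,-0.285,0.30],0)); gripper_to(0)
marks("wrist",["brake_hinge","brake_pedal","push_bar","deck","back_rail"],name="w1")
print(vision.get_calibration("wrist"),T.current_ee_pos())
m=vision.snapshot("top")
g=models.regions_of("deck","top")[0]; print(g["score"],g["pixels"].sum())
k=vision.get_calibration("top")
from scipy.spatial.transform import Rotation as R
w,x,y,z=k["orientation"];M=R.from_quat([x,y,z,w]).as_matrix()
v,u=np.nonzero(g["pixels"]); d=np.c_[(u-k["cx"])/k["fx"],(v-k["cy"])/k["fy"],np.ones(len(u))]@M.T
P=k["position"]+d*((0.06-k["position"][2])/d[:,2:]); print(cv2.minAreaRect(P[:,:2].astype(np.float32)))
# direction of the rear/front edges
for lo in(0,1):
    ys=np.linspace(-0.2,0.05,26);xs=[]
    for yy in ys:
        s=P[abs(P[:,1]-yy)<.004,0]; xs.append(s.max() if lo==0 else s.min())
    c=np.polyfit(ys,xs,1); print("edge",c,np.std(np.polyval(c,ys)-xs))
print(T.current_t())
E
```

```text
(array([-5.75341596e-01,  3.40635893e-01,  1.24105483e+00, -4.44089210e-16,
        1.55990193e+00, -5.75341596e-01]), 0)
wrist brake_hinge [([0.572, -0.249, 0.047], 0.65)]
wrist brake_pedal [([0.568, -0.301, 0.102], 0.72)]
wrist push_bar [([0.635, -0.28, 0.064], 0.89)]
wrist deck []
wrist back_rail []
{'fx': 357.7551246186108, 'fy': 357.7551246186108, 'cx': 314.1225071829304, 'cy': 203.9225838641965, 'position': array([ 0.56736896, -0.20912116,  0.45423828]), 'orientation': array([1.33730482e-01, 9.91017484e-01, 6.05756282e-04, 3.70145907e-04])} [ 0.56699447 -0.28500118  0.29998547]
0.72 5108
((0.6130154728889465, -0.06894172728061676), (0.14185622334480286, 0.47785067558288574), 0.39590296149253845)
edge [-0.0069286   0.68348356] 5.659803091791527e-06
edge [-0.00301712  0.54533093] 0.0010728064620818651
6.3
```

View pics/w1.png

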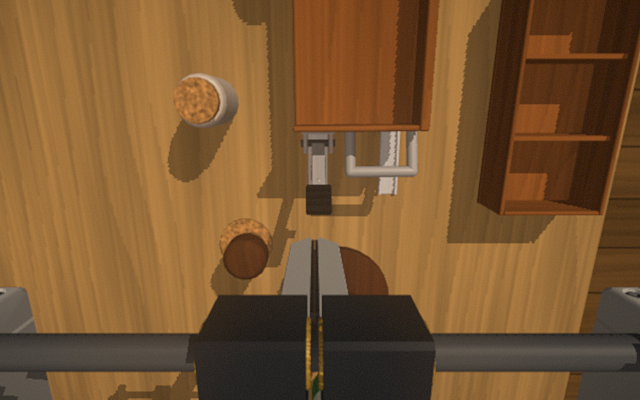

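The picture shows the pedal at px (318,199) on the hinge line x≈0.570 and the push bar at (382,172). The caddy's yaw is about 0. Now pressing the pedal.

Run:
```python
from h import *
n=r.nose_length
X,H=0.570,-0.249
r.move_l([X,H-0.047,0.145+n],vel=.2)
f0=T.current_wrist_force()
for th in(50,40,30,20,10,0):
    t=np.radians(th); p=[X,H-.074*np.cos(t)+.004*np.sin(t)-.002,.05+.074*np.sin(t)+.005/np.cos(t)*1+n]
    st=r.move_l(p,vel=.06,guard=40); print(th,st,np.round(T.current_wrist_force()-f0,1))
    if st: break
st=r.move_l([X,H-.076,.041+n],vel=.03,guard=25); print(st,T.current_ee_pos(),T.current_wrist_force()-f0)
r.hold(.3)
r.move_l([X,H-.09,.16+n],vel=.2)
r.move_l([X,H-.04,.33],vel=.25)
marks("wrist",["brake_hinge","brake_pedal","push_bar","stopper","jar1"],name="w2")
print(T.current_t())
```

```text
50 False [-1.5 -0.1 -0.6]
40 False [-0.9  0.4  0.3]
30 False [-0.7  0.4 -0.3]
20 False [-1.3  0.1 -0.8]
10 False [-1.6  0.6 -1.2]
0 False [-1.5 -0.3 -0.1]
True [ 0.5700996  -0.32508269  0.07093964] [-2.9725021   0.62643918  6.85461221]
wrist brake_hinge [([0.573, -0.252, 0.046], 0.85)]
wrist brake_pedal [([0.57, -0.321, 0.039], 0.89)]
wrist push_bar [([0.637, -0.281, 0.066], 0.89)]
wrist stopper [([0.483, -0.382, 0.003], 0.97)]
wrist jar1 [([0.452, -0.206, -0.004], 0.56)]
12.1667
```

View pics/w2.png

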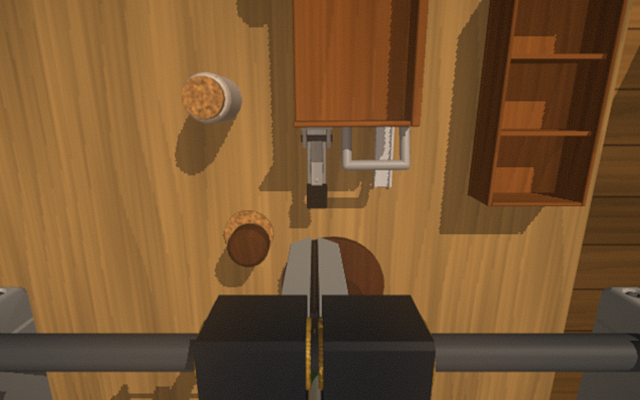

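The pedal is fully down: the stop came with the tip at z=0.046, and the pedal mark reads z=0.039. Now jar A, with a fresh look from the hover before grasping.

```bash
cat >> h.py <<'E'
def find(thing,guess,tol=.09,cams=("wrist",)):
    """mean of the detections near the guess"""
    out=[]
    for c in cams:
        vision.snapshot(c)
        for d in models.mark_of(thing,c):
            print("  ",c,np.round(d["at"],3),round(d["score"],2))
            if d["score"]>.25 and np.hypot(*(np.array(d["at"])[:2]-guess[:2]))<tol: out.append(d["at"]);break
    return np.mean(out,0)
def jar(guess,tgt,zt=.126):
    go([guess[0],guess[1]-.06,.30],0); gripper_to(.090)
    p=find("jar1",guess,cams=("wrist","top")); print("jar at",p)
    r.move_l([p[0],p[1],.18],vel=.25); r.move_l([p[0],p[1],.068],vel=.12,guard=15)
    gripper_to(.04,20); print("open",T.current_opening(),T.current_finger_force())
    r.move_l([p[0],p[1],.23],vel=.2)
    r.move_l([tgt[0],tgt[1],.23],vel=.2); r.hold(.2)
    r.move_l([tgt[0],tgt[1],zt+.012],vel=.15)
    print("contact",r.move_l([tgt[0],tgt[1],zt-.002],vel=.025,guard=5),T.current_ee_pos(),T.current_opening())
    gripper_to(.066); r.move_l([tgt[0],tgt[1],.26],vel=.15)
E
python3 - <<'E'
from h import *
jar(np.array([.451,-.204]),[.637,-.131])
r.move_l([.60,-.20,.33],vel=.25)
marks("wrist",["jar1","back_rail","deck","carafe_mouth"],name="w3"); print(T.current_t())
E
```

```text
wrist [ 0.449 -0.206 -0.004] 0.68
   top [0.41  0.034 0.   ] 0.69
   top [ 0.448 -0.203 -0.001] 0.67
jar at [ 0.44855 -0.2044  -0.00275]
open 0.05565161431200979 20.00042349100113
contact True [ 0.63736738 -0.13107258  0.12782861] 0.055540102835866564
wrist jar1 [([0.638, -0.131, 0.058], 0.91)]
wrist back_rail [([0.669, -0.098, 0.058], 0.92)]
wrist deck [([0.612, -0.029, 0.057], 0.98)]
wrist carafe_mouth []
22.5333
```

View pics/w3.png

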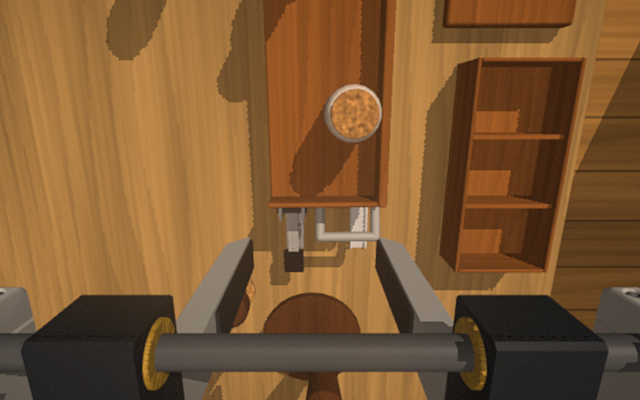

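Jar A stands upright beside the rail at px (353,113). Jar B has been knocked to about (0.41,0.034), so that becomes the new guess.

Run:
```python
from h import *
jar(np.array([.41,.034]),[.637,-.063])
go([.483,-.44,.30],0)
marks("wrist",["stopper","mill"]); 
print(T.current_t())
marks("top",["jar1","stopper","carafe_mouth","carafe","ramekin"],name="t4")
```

```text
wrist [ 0.638 -0.133  0.057] 0.79
   wrist [0.406 0.034 0.   ] 0.63
   top [ 0.638 -0.126  0.058] 0.62
   top [ 0.412  0.036 -0.001] 0.38
jar at [ 4.0905e-01  3.5150e-02 -3.5000e-04]
open 0.05559021446114722 20.000953674316406
contact True [ 0.63740651 -0.06305459  0.12774993] 0.05601355388054534
wrist stopper [([0.487, -0.384, 0.004], 0.84)]
wrist mill [([0.612, -0.484, 0.015], 0.56)]
33.6167
top jar1 [([0.645, -0.067, 0.058], 0.69), ([0.639, -0.125, 0.059], 0.62)]
top stopper [([0.484, -0.383, 0.006], 0.6)]
top carafe_mouth [([0.617, 0.103, 0.206], 0.57)]
top carafe [([0.623, 0.106, 0.059], 0.77), ([0.644, -0.061, 0.058], 0.38)]
top ramekin [([0.455, 0.174, -0.002], 0.83)]
```

View pics/t4.png

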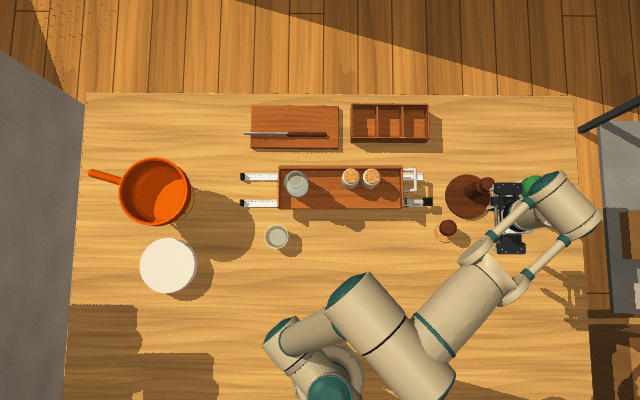

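Both jars are in a row about 68 mm apart. Next is the stopper, then looks at the mouth.

Run:
```python
from h import *
s=np.array([.4845,-.3835])
r.move_l([*s,.16],vel=.2); gripper_to(.08); r.move_l([*s,.0675],vel=.1,guard=10)
gripper_to(.03,15); print("open",T.current_opening(),T.current_finger_force())
r.move_l([*s,.30],vel=.2)
go([.59,0.02,.38],0); r.hold(.2)
P=[]
for p in([.59,.03,.38],[.64,.05,.38],[.616,.04,.34]):
    r.move_l(p,vel=.2); r.hold(.2)
    vision.snapshot("wrist")
    for t in("carafe_mouth","carafe","stopper"):
        for d in models.mark_of(t,"wrist")[:1]: print(t,np.round(d["at"],4),round(d["score"],2))
cv2.imwrite("pics/w5.png",vision.snapshot("wrist")[...,::-1]); k=vision.get_calibration("wrist"); print(k["position"],k["orientation"],T.current_t())
```

```text
open 0.05091601499461309 15.000182195508387
carafe_mouth [0.615  0.1078 0.2024] 0.89
carafe [0.6139 0.1056 0.0647] 0.84
stopper [0.591  0.0289 0.3156] 0.79
carafe_mouth [0.6159 0.1101 0.2038] 0.92
carafe [0.6141 0.1035 0.0664] 0.8
stopper [0.6408 0.0513 0.3161] 0.61
carafe_mouth [0.616  0.108  0.2031] 0.56
carafe [0.6131 0.1032 0.0637] 0.76
stopper [ 0.6384 -0.278   0.0632] 0.68
[0.61662659 0.11597207 0.49447104] [1.33728495e-01 9.91017587e-01 6.40432014e-04 6.49061891e-04] 42.3
```

View pics/w5.png

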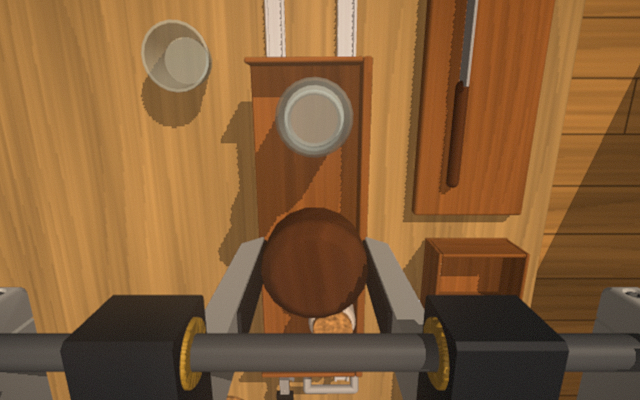

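The rim shows at px (315,119), which gives (0.617,0.106), and the networks say (0.616,0.108). The head at (315,262) agrees with the stopper being centred in the grip. Inserting with a force check.

Run:
```python
from h import *
m=np.array([.6163,.107])
r.move_l([*m,.285],vel=.15); r.hold(.3); f0=T.current_wrist_force()
for z in(.266,.256,.248,.242,.237,.233,.229,.227):
    st=r.move_l([*m,z],vel=.03,guard=8); f=T.current_wrist_force()-f0
    print(z,st,np.round(T.current_ee_pos(),4),np.round(f,1))
    if st: break
print(T.current_t())
marks("scene",["stopper","carafe_mouth","carafe"])
im=vision.snapshot("scene"); cv2.imwrite("pics/s6.png",cv2.resize(im[130:290,220:440],None,fx=3,fy=3,interpolation=2)[...,::-1])
```

```text
0.266 False [0.6164 0.107  0.2661] [-0.5  0.4  0.6]
0.256 False [0.6162 0.107  0.2557] [-0.1 -0.4 -0.2]
0.248 False [0.6162 0.107  0.2477] [-0.5  1.9  1.3]
0.242 False [0.6161 0.107  0.2416] [0.2 0.7 0.6]
0.237 False [0.6161 0.107  0.2367] [-0.6  0.6  0.6]
0.233 False [0.6162 0.107  0.2327] [-0.5  1.1  0.6]
0.229 True [0.6169 0.1071 0.2304] [-0.5  0.3  5.2]
46.1667
scene stopper [([0.615, 0.107, 0.168], 0.65)]
scene carafe_mouth [([0.62, 0.107, 0.206], 0.75), ([0.616, 0.101, 0.062], 0.67)]
scene carafe [([0.619, 0.104, 0.058], 0.88)]
```

View pics/s6.png

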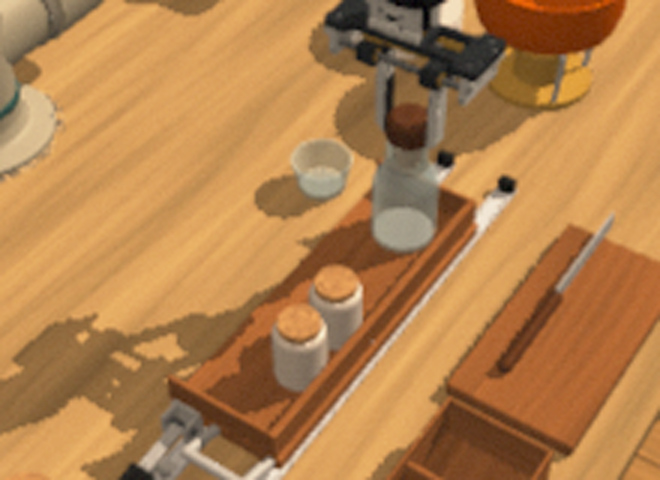

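The stopper is seated: contact came at z=0.2304 against an expected 0.230, and the picture shows its head on the rim with both jars upright. Releasing it, then pinching the pedal.

Run:
```python
from h import *
gripper_to(.066); r.move_l([.6166,.107,.33],vel=.12)
go([.570,-.36,.30],0); gripper_to(.046)
vision.snapshot("wrist"); 
for t in("brake_pedal","brake_hinge"):print(t,[(np.round(d["at"],3),round(d["score"],2)) for d in models.mark_of(t,"wrist")[:1]])
X,H,o=.570,-.249,.012   # o: TCP above the pedal centre
r.move_l([X,H-.0735,.15],vel=.2)
st=r.move_l([X,H-.0735,.041+o],vel=.08,guard=8); print("down",st,T.current_ee_pos())
if not st:
    gripper_to(.015,15); print("open",T.current_opening(),T.current_finger_force())
    f0=T.current_wrist_force()
    for th in(2,11,20,29,38,45,50,52):
        t=np.radians(th); st=r.move_l([X,H-.074*np.cos(t),.05+.074*np.sin(t)+o],vel=.06,guard=25)
        print(th,st,np.round(T.current_ee_pos(),4),np.round(T.current_wrist_force()-f0,1))
        if st: break
print(T.current_t())
```

```text
brake_pedal [(array([ 0.568, -0.321,  0.037]), 0.66)]
brake_hinge [(array([ 0.569, -0.248,  0.049]), 0.63)]
down False [ 0.57042886 -0.32276876  0.05366106]
open 0.025801298853861166 15.006405115127563
2 False [ 0.5713 -0.323   0.0651] [1.9 2.  1.3]
11 False [ 0.5712 -0.3217  0.0766] [1.4 1.6 1.1]
20 False [ 0.5712 -0.3185  0.0877] [2.2 0.9 0.6]
29 False [ 0.5712 -0.3137  0.0981] [2.  1.6 1. ]
38 False [ 0.5711 -0.3072  0.1077] [ 2.6  1.9 -0.2]
45 False [ 0.5711 -0.3011  0.1142] [ 1.8  1.4 -1.2]
50 False [ 0.571  -0.2964  0.1183] [ 2.6  1.6 -1.8]
52 False [ 0.571  -0.2947  0.1196] [ 3.   0.6 -3.9]
55.5167
```

Run:
```python
from h import *
X,H,o=.571,-.249,.012; f0=T.current_wrist_force()
for th in(54,57):
    t=np.radians(th); st=r.move_l([X,H-.074*np.cos(t),.05+.074*np.sin(t)+o],vel=.04,guard=12)
    print(th,st,np.round(T.current_ee_pos(),4),np.round(T.current_wrist_force()-f0,1))
    if st: break
gripper_to(.034); r.move_l([X,T.current_ee_pos()[1]-.002,.19],vel=.12); r.move_l([X,-.35,.30],vel=.2)
marks("wrist",["brake_pedal","brake_hinge","push_bar"],name="w7")
marks("scene",["brake_pedal","push_bar","deck"]); print(T.current_t())
```

```text
54 False [ 0.5711 -0.2925  0.1208] [-0.7 -1.  -2.9]
57 False [ 0.571  -0.2891  0.1232] [-1.3 -0.5 -1.4]
wrist brake_pedal [([0.566, -0.293, 0.102], 0.68), ([0.61, -0.483, 0.017], 0.47)]
wrist brake_hinge [([0.572, -0.243, 0.047], 0.62)]
wrist push_bar [([0.636, -0.269, 0.067], 0.89)]
scene brake_pedal [([0.572, -0.292, 0.098], 0.45), ([0.617, 0.111, 0.062], 0.31), ([0.641, -0.27, 0.065], 0.15)]
scene push_bar [([0.642, -0.271, 0.066], 0.96), ([0.617, 0.111, 0.062], 0.46), ([0.617, 0.115, 0.206], 0.3)]
scene deck [([0.614, -0.023, 0.058], 0.57)]
58.2667
```

View pics/w7.png

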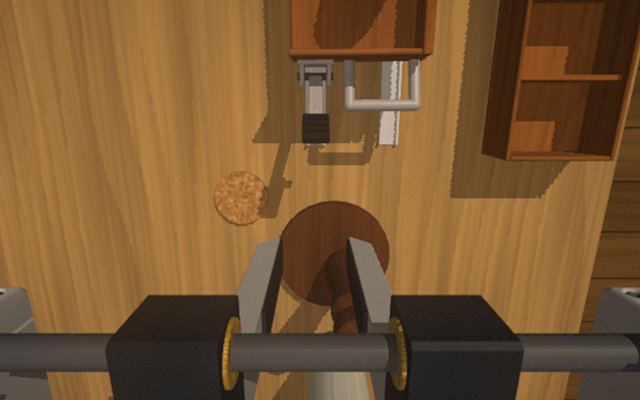

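The pedal is back up at px (315,128), and releasing the brake let the caddy roll about 8 mm. I'll pinch the pedal again and pull straight up to confirm it's at its upper stop, then push the bar.

Run:
```python
from h import *
X,Y=.571,-.290
r.move_l([X,Y,.17],vel=.2); print(r.move_l([X,Y,.117],vel=.08,guard=8))
gripper_to(.015,20); r.hold(.2); f0=T.current_wrist_force(); print(T.current_opening())
for z in(.119,.121,.123,.125,.127):
    st=r.move_l([X,Y,z],vel=.02,guard=9); print(z,st,np.round(T.current_wrist_force()-f0,1))
    if st: break
gripper_to(.034); r.move_l([X,Y-.002,.19],vel=.12)
gripper_to(0)
r.move_l([.641,-.325,.19],vel=.2)
marks("wrist",["brake_pedal","push_bar"]); marks("scene",["push_bar","deck"]); print(T.current_t())
```

```text
False
0.02591093703641339
0.119 False [ 2.8  2.4 -8.5]
0.121 False [  6.2   2.2 -16.6]
0.123 False [  7.    1.3 -21.4]
0.125 False [  8.2   1.1 -26.2]
0.127 False [  8.9   0.5 -30.5]
wrist brake_pedal [([0.568, -0.292, 0.104], 0.73)]
wrist push_bar [([0.635, -0.274, 0.066], 0.55)]
scene push_bar [([0.641, -0.275, 0.068], 0.93)]
scene deck [([0.614, -0.03, 0.059], 0.74)]
64.2417
```

The pedal held firm at its upper stop. Now rolling the caddy.

Run:
```python
from h import *
X,z=.640,.077
print(r.move_l([X,-.325,z],vel=.12,guard=10)); r.hold(.2); f0=T.current_wrist_force()
print(r.move_l([X,-.284,z],vel=.02,guard=8),np.round(T.current_wrist_force()-f0,1))
print(r.move_l([X,-.180,z],vel=.04,guard=14),np.round(T.current_wrist_force()-f0,1),T.current_ee_pos())
st=r.move_l([X,-.145,z],vel=.012,guard=12); print(st,np.round(T.current_wrist_force()-f0,1),T.current_ee_pos()); r.hold(.3)
y=T.current_ee_pos()[1]
r.move_l([X,y-.05,z],vel=.06); r.move_l([X,y-.08,.30],vel=.15)
marks("wrist",["push_bar","brake_pedal"],name="w8")
marks("scene",["push_bar","deck","jar1","stopper","carafe","carafe_mouth","back_rail","ramekin"],name="s8"); print(T.current_t())
im=cv2.imread("pics/s8.png"); cv2.imwrite("pics/s8c.png",cv2.resize(im[130:330,220:440],None,fx=3,fy=3,interpolation=2))
```

```text
False
False [-0.4 -1.1  0.2]
False [-0.4 -0.7 -1.5] [ 0.64012765 -0.18005161  0.07700201]
True [-0.4 -0.2  0.9] [ 0.63993199 -0.17315793  0.07676748]
wrist push_bar [([0.634, -0.159, 0.065], 0.92)]
wrist brake_pedal [([0.571, -0.176, 0.103], 0.89)]
scene push_bar [([0.637, -0.155, 0.066], 0.84), ([0.614, 0.222, 0.06], 0.26)]
scene deck [([0.614, 0.089, 0.058], 0.8)]
scene jar1 [([0.635, -0.007, 0.057], 0.7), ([0.638, 0.056, 0.059], 0.66)]
scene stopper [([0.614, 0.225, 0.171], 0.65), ([0.636, -0.011, 0.058], 0.48)]
scene carafe [([0.62, 0.222, 0.063], 0.7)]
scene carafe_mouth [([0.639, 0.059, 0.058], 0.73), ([0.617, 0.23, 0.202], 0.72), ([0.637, -0.013, 0.059], 0.71), ([0.573, -0.174, 0.104], 0.34)]
scene back_rail [([0.669, 0.024, 0.059], 0.58), ([0.618, 0.229, 0.206], 0.49)]
scene ramekin [([0.455, 0.174, -0.001], 0.8)]
75.2917
```

View pics/s8c.png

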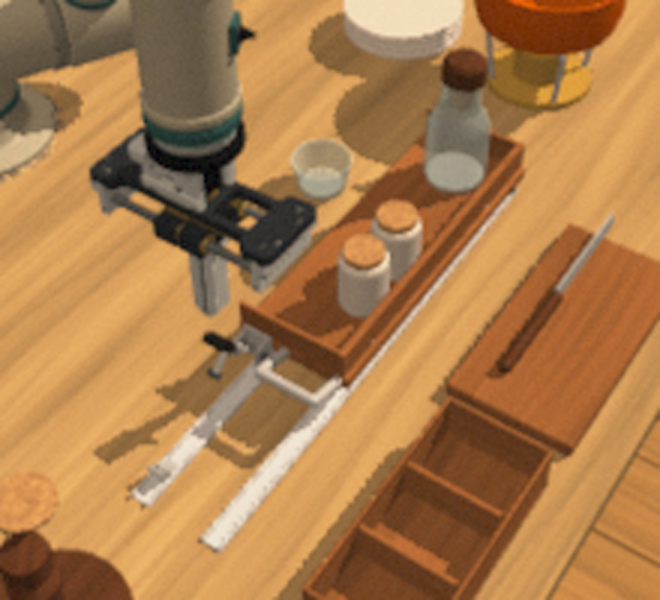

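The caddy is at the end, with all the items upright. The force reading after the guard stop was low, so one gentle push will confirm it's against the rubber.

Run:
```python
from h import *
X,z=.640,.077
r.move_l([X,-.225,z],vel=.12,guard=10); r.move_l([X,-.185,z],vel=.04); f0=T.current_wrist_force()
for y in np.arange(-.178,-.163,.001):
    st=r.move_l([X,y,z],vel=.01,guard=15); f=T.current_wrist_force()-f0; print(round(y,3),st,np.round(f[1],1),T.current_ee_pos()[1])
    if st or f[1]<-9: break
y=T.current_ee_pos()[1]
r.move_l([X,y-.05,z],vel=.05); r.move_l([X,y-.08,.30],vel=.15)
marks("wrist",["push_bar","brake_pedal"]); marks("scene",["deck","jar1","stopper"]); marks("top",["jar1","stopper","push_bar"]); print(T.current_t())
```

```text
-0.178 False -1.6 -0.17801193424354841
-0.177 False -0.8 -0.1769664508120478
-0.176 False -0.2 -0.1759544822566095
-0.175 False -0.9 -0.17492106646597644
-0.174 False -0.1 -0.17391490601794113
-0.173 False -2.1 -0.1731796899301035
-0.172 False -5.3 -0.17302744671162498
-0.171 False -7.0 -0.17296381080346873
-0.17 False -9.2 -0.17289178076436806
wrist push_bar [([0.635, -0.159, 0.064], 0.76)]
wrist brake_pedal [([0.569, -0.178, 0.103], 0.86), ([0.57, -0.129, 0.047], 0.37)]
scene deck [([0.613, 0.091, 0.058], 0.75)]
scene jar1 [([0.638, -0.011, 0.055], 0.79), ([0.64, 0.057, 0.059], 0.66)]
scene stopper [([0.611, 0.222, 0.168], 0.57), ([0.638, -0.008, 0.058], 0.34)]
top jar1 [([0.639, 0.056, 0.06], 0.6), ([0.64, -0.008, 0.058], 0.58)]
top stopper [([0.616, 0.228, 0.171], 0.82)]
top push_bar [([0.636, -0.155, 0.065], 0.78)]
84.725
```

The stop is firm at the same place, so I'm handing in.

```bash
python3 -c "
from h import *
print(r.sign_off())"
```

```text
the job is handed in; nothing more can be done
None
```

The job is handed in, with no verdict returned: the brake was pressed down first, both jars stand about 12 mm apart along the back rail, the stopper is seated in the carafe, the pedal is back at its upper stop, and the caddy is against the rubber stops after about 85 s.

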